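# Set the purge-gas valve

## Task

Fold the yellow spatter shield up on its stiff hinge until it stands upright beside the valve. Then, by the black crank handle, turn the green wheel clockwise (seen from above) until the valve is shut against its stop, and back it off counter-clockwise exactly two full turns. Finish still gripping the crank handle, with the wheel at rest and the shield still upright; leave the torch light, square, spray can and small steel plate where they are.

Things in the scene. Friction and masses are not known exactly. Their poses are not given: they have to be found in the camera images.
- base: fixed grey base plate, 110 x 225 x 12 mm, lying on the bench; origin on its underside, straight below the valve axis; the plate reaches 70 mm to its own -y side and 155 mm to its own +y side (where the shield hinge is), 55 mm to either x side; its z is up
- wheel_center (a point): the vertical axis of the valve wheel at the height of its rim (74 mm above the bench). The green wheel's rim runs 45 mm from this point, 12 mm thick, its three spokes lie level with it
- wheel (a joint): turn of the valve wheel, rad: 0 = shut against its stop; grows as it is turned counter-clockwise seen from above (opening), 6.283 a turn, over several turns. Starts part of a turn open. It stays where it is left; turning takes about 3 N at the handle
- crank_handle: black round upright handle on the wheel's rim, 24 mm in diameter and 50 mm tall, 45 mm from the wheel's axis; origin at the centre of its underside, 84 mm above the bench, so its top is at 134 mm. It spins freely on its own pin, so a gripper may keep its orientation while carrying it round the circle; its own yaw means nothing
- shield (a joint): angle of the shield, rad: 0 = lying flat out to the base's +y side, grows as it is folded up; 1.571 = upright; no stop there (it can go on to 2.2, leaning over the valve). Starts low, at 0.3 to 0.65. The hinge is stiff: the shield stays where it is left; folding it takes about 3 to 6 N at its bar
- shield_hinge (a point): middle of the hinge line, 22 mm above the bench, 130 mm to the base's +y side of the valve axis; the hinge line runs along the base's x
- shield_bar (a point): middle of the round black-sleeved bar, 14 mm in diameter, that forms the free edge of the yellow shield, 125 mm from the hinge line and parallel to it. Between bar and sheet is an open hand slot, 100 mm long (along the bar) and 38 mm wide, so the bar can be pinched from above across its length, one finger through the slot; the bar turns in a light pinch. The sheet is 130 mm along the hinge and 3 mm thick
- torch_light: grey flashlight lying on the bench, 31 x 104 x 31 mm, origin at the centre of its underside; leave alone
- square: steel engineer's square lying on the bench, 100 x 135 x 16 mm, origin at the centre of its underside; leave alone
- spray_can: red and white spray can standing on the bench, 58 mm in diameter, 192 mm tall, origin at the centre of its underside; leave alone
- coupon_3: small square steel plate lying on the bench, 50 x 50 x 9 mm, origin at the centre of its underside; leave alone

How it is judged:
On the way, in this order (a step that is already met when the one before it is completed fails the run):
1. the shield stands upright (value of joint shield between 1.431 and 1.711 rad), for 0.2 s.
2. the valve is shut against its stop (value of joint wheel below 0.08 rad), for 0.2 s.
At the end, for the whole second after the job is handed in: the wheel rests two full turns (12.57 rad, within 0.15 rad) open from its stop, the fingers still grip the crank handle (over 2 N), and the shield is upright within 8 degrees (all of step 1 and value of joint wheel between 12.416 and 12.716 rad and velocity of joint wheel between -0.1 and 0.1 rad/s and contact force between the fingers and crank_handle above 2 N); the arm keeps its last pose, push and grip.
It fails at once if the torch light is moved by more than 3 cm (distance of torch_light from where it was at the start of the episode above 0.03 m).
It fails at once if the square is moved by more than 3 cm (distance of square from where it was at the start of the episode above 0.03 m).
It fails at once if the spray can is moved by more than 3 cm (distance of spray_can from where it was at the start of the episode above 0.03 m).
It fails at once if the small steel plate is moved by more than 3 cm (distance of coupon_3 from where it was at the start of the episode above 0.03 m).
It also fails if it takes over 69 s, if anything falls off the work surface, if the arm or the gripper's body presses on something with over 40 N, if the wrist force passes 120 N, or if a joint passes its speed limit or range.

## Robot

A 6-joint arm with a two-finger parallel gripper is mounted at the origin on the work surface; the furniture and walls round the work are solid. World frame = base frame: x ahead of the robot, y to its left, z up, the work surface at z = 0. Lengths are in m, angles in rad, forces in N, time in s.
With the tool pointing down it reaches from about 0.4 to 0.925 m from the base axis. Payload 3.4 kg.
Tool frame: the origin (TCP) lies between the finger pads; the fingertips stand 22 mm ahead of it and the grasp point (between the pads) lies 3 mm ahead of it; z points along the fingers, x is the direction in which the jaws open and shut, and the axes are right-handed (so a half turn about z gives the same grasp; the last joint's range is limited). The gripper opens to 85 mm and grips with 20 to 120 N. Pads are 22 mm wide; open, the fingers measure 114 mm over their backs; the gripper's body (76 mm by 85 mm) begins 54 mm behind the grasp point. The pads swing forward as they close: fully open they stand 13 mm farther back than shut.
Start: joints at [1.272, 0.307, 1.506, -0, 1.328, -0.073], TCP at [0.128, 0.561, 0.253] pointing down, gripper open.
Joint ranges: [-3.12, 3.12], [-1.05, 2.28], [0.14, 2.33], [-1.42, 4.57], [0.1, 2.73], [-2.68, 2.68]. Speed limits (rad/s): [2.57, 2.57, 3.14, 3.14, 3.14, 3.14].

## Interface

Orientations are given as a unit quaternion [x, y, z, w].
In Python, from bench import r gives the robot as it stands.
- The arm moves only by the tool arm_command, never from a script. Its argument "moves" is a list of rows, each a list of 3 entries, a list of its own where there are three numbers: the opening, from -1 (shut) to 1 (fully open), then the shift along the tool's x, y, z in cm, then the turn, a rotation vector about the tool's x, y, z in rad. In form: [[grip, [dx, dy, dz], [ax, ay, az]], ...]. A call has 1 to 20 rows; each row is the pose to reach, as a shift and turn from the pose commanded when the call began, along the tool's axes at that moment; what a row does not reach only later rows make up. A row lasts 1/12 s, in which the tool goes at most 41.7 mm and 7.16 degrees, less where a joint would pass 70% of its speed; a pose out of reach is approached as far as the arm can. A call with a gripper value outside its range is refused whole. The fingers move at their own pace and stop on an object; "grip_force" is the grip in N (left out, the last holds). Time passes only in rows, so rows that repeat a pose let the fingers close. It gives the time, the measured TCP pose, the force and the opening at its end, in the units of the state.
- r.state(): the state, without advancing time (a new reading comes with each control period).
- r.get_image(name): name is "scene" or "top" or "wrist"; returns a dict with "frame" (420x560x3 uint8, red, green, blue), "z_map" (420x560 float32, m along the optical axis (not along the pixel's ray), 0 where there is no reading), "K" (3x3 intrinsics, pixels), "position" and "rotation" of the camera in the world. Camera axes: x right, y down, z forward; pixel columns grow to the right and rows downward; lengths in m; the calibration is good to about 2 mm. A picture is of the moment at which its call begins.
- r.hand_in(): hands the job in, once; it reports no verdict.
Trained networks look in a picture, given as the dict that the camera call returned (one of the last four; its "shot" number tells which), for a name from the list of things; names that differ only in an ending like _2 or _b are one class to them, and where a whole thing is asked for, a point or a joint stands for the part that bears it (a point fixed in the world has none). Each returns a list of dicts, best first, with "p" (0 to 1); they miss things now and then, are a little off and sometimes report something else, mostly with a low value. They report only what shows in the picture. A call takes as long as a camera call.
- r.recognise(picture, query): "xy" ([column, row] in pixels, amid what is visible of it).
- r.silhouettes(picture, query): "region" (420x560 bool, what is visible of it) and "xy" ([column, row] in pixels, amid what is visible of it).
The state is a dict: "t": time; "joint_pos": joint angles; "qd": joint speeds; "joint_torque": joint torques, N m; "eef_pos": TCP position; "orientation": TCP orientation; "force": force on the tool from outside, world axes, zero at the start; "torque": the same for the moment, N m; "gripper_width": opening from 0.0 (shut) to 1.0 (fully open).
Only numpy, scipy, OpenCV 4.12 (cv2) and the standard library are available. Lean on these libraries where they do the work, as an engineer would, in place of code of your own. Each camera call takes 0.05 s, during which the arm holds its last target. There are 200 camera calls.

## Working session

There is one attempt and no reset: what is moved stays moved. The work goes in short steps, Python scripts to look and compute and a tool call to move; the robot and the scene stay as the last step left them, time stands still between calls to the robot, and variables do not carry over. Pictures are saved under pics/ and viewed, about 8 in all and at most 12, crops included, and the job is handed in when it is done.

Besides the shell and the picture viewer there is one more tool, called as a command line: name --argument value ..., lists and objects as JSON in quotes. arm_command: Moves the arm, as the interface text tells. Its arguments: {"type":"object","properties":{"moves":{"type":"array","items":{"type":"array"}},"grip_force":{"type":"number"}},"required":["moves"]}

```bash
mkdir -p pics; cat > h.py <<'E'
import numpy as np, cv2
from bench import r
from scipy.spatial.transform import Rotation as R
def pts(im,mask):
    z=im["z_map"]; v,u=np.nonzero(mask&(z>0)); d=z[v,u]; K=np.array(im["K"])
    c=np.stack([(u-K[0,2])/K[0,0]*d,(v-K[1,2])/K[1,1]*d,d],1)
    return c@np.array(im["rotation"]).T+np.array(im["position"])
def proj(im,p):
    c=(np.atleast_2d(p)-np.array(im["position"]))@np.array(im["rotation"]); q=c@np.array(im["K"]).T
    return q[:,:2]/q[:,2:]
def save(im,n): cv2.imwrite("pics/"+n,cv2.cvtColor(im["frame"],cv2.COLOR_RGB2BGR))
E
python3 - <<'E'
from h import *
np.set_printoptions(precision=3,suppress=True)
print(r.state())
ims=[]
for n in("top","scene"):
    im=r.get_image(n); ims.append(im["frame"]); print(n,im["position"],np.array(im["rotation"]).tolist() if np.array(im["rotation"]).ndim==2 else im["rotation"])
    for q in["crank_handle","shield_bar","shield","wheel","base","torch_light","square","spray_can","coupon_3"]:
        for s in r.silhouettes(im,q)[:2]:
            if s["p"]<.3: continue
            P=pts(im,s["region"])
            print(n,q,round(s["p"],2),np.round(s["xy"]),len(P),*( (np.median(P,0),P.min(0),P.max(0)) if len(P) else ()))
cv2.imwrite("pics/a.png",cv2.cvtColor(cv2.resize(np.vstack(ims),(0,0),fx=.71,fy=.71),cv2.COLOR_RGB2BGR))
E
```

```text
{'t': 0.0, 'joint_pos': array([ 1.272,  0.308,  1.508, -0.   ,  1.328, -0.074]), 'qd': array([-0.001, -0.001,  0.002, -0.   ,  0.002,  0.001]), 'joint_torque': array([  0.001, -45.755, -25.19 ,   0.   ,   0.013,  -0.   ]), 'eef_pos': array([0.128, 0.56 , 0.252]), 'orientation': array([ 0.782,  0.623, -0.001,  0.001]), 'force': array([0.191, 0.759, 0.102]), 'torque': array([ 0.026, -0.031,  0.017]), 'gripper_width': 1.0023367881152054}
top [0.23  0.128 1.316] [ 0.708 -0.704  0.04  -0.047]Traceback (most recent call last):
  File "<stdin>", line 10, in <module>
  File "h.py", line 7, in pts
    return c@np.array(im["rotation"]).T+np.array(im["position"])
           ~^~~~~~~~~~~~~~~~~~~~~~~~~~~
ValueError: matmul: Input operand 1 has a mismatch in its core dimension 0, with gufunc signature (n?,k),(k,m?)->(n?,m?) (size 4 is different from 3)
```

```bash
sed -i 's/np.array(im\["rotation"\])/R.from_quat(im["rotation"]).as_matrix()/' h.py
python3 - <<'E'
from h import *
np.set_printoptions(precision=3,suppress=True)
ims=[]
for n in("top","scene"):
    im=r.get_image(n); ims.append(im["frame"]); print(n,im["position"])
    for q in["crank_handle","shield_bar","shield","wheel","base","torch_light","square","spray_can","coupon_3"]:
        for s in r.silhouettes(im,q)[:2]:
            if s["p"]<.3: continue
            P=pts(im,s["region"])
            print(n,q,round(s["p"],2),np.round(s["xy"]),len(P),*( (np.median(P,0),P.min(0),P.max(0)) if len(P) else ()))
cv2.imwrite("pics/a.png",cv2.cvtColor(cv2.resize(np.vstack(ims),(0,0),fx=.71,fy=.71),cv2.COLOR_RGB2BGR))
E
```

```text
top [0.23  0.128 1.316]
top crank_handle 0.55 [376. 174.] 84 [ 0.467 -0.064  0.132] [ 0.458 -0.073  0.094] [ 0.479 -0.055  0.138]
top shield_bar 0.58 [287. 164.] 1777 [0.506 0.151 0.05 ] [ 0.44   0.098 -0.768] [0.79  0.252 0.096]
top shield 0.95 [283. 166.] 1729 [0.506 0.151 0.05 ] [ 0.44   0.1   -0.765] [0.804 0.228 0.096]
top wheel 0.8 [359. 169.] 623 [ 0.475 -0.028  0.079] [ 0.436 -0.124 -0.753] [0.743 0.022 0.138]
top base 0.63 [307. 168.] 3773 [0.495 0.098 0.017] [ 0.424 -0.102 -0.764] [0.774 0.229 0.096]
top base 0.47 [361. 170.] 810 [ 0.478 -0.029  0.079] [ 0.436 -0.146 -0.764] [0.742 0.024 0.138]
top torch_light 0.43 [359. 169.] 823 [ 0.479 -0.027  0.079] [ 0.436 -0.089  0.007] [0.536 0.024 0.138]
top square 0.8 [400. 197.] 680 [ 0.423 -0.142  0.012] [ 0.405 -0.251 -0.001] [ 0.508 -0.119  0.024]
top spray_can 0.92 [183. 243.] 743 [0.297 0.376 0.178] [0.272 0.362 0.005] [0.326 0.411 0.195]
top coupon_3 0.83 [289. 210.] 367 [0.393 0.14  0.009] [0.367 0.115 0.   ] [0.419 0.166 0.019]
scene [ 0.028 -0.526  0.983]
scene crank_handle 0.59 [358. 247.] 203 [ 0.467 -0.075  0.12 ] [ 0.458 -0.082 -0.757] [0.956 0.401 0.136]
scene shield_bar 0.75 [322. 196.] 1818 [0.505 0.148 0.048] [ 0.44   0.094 -0.57 ] [0.979 0.745 0.094]
scene shield 0.61 [322. 197.] 1766 [0.506 0.147 0.048] [ 0.44   0.094 -0.583] [0.916 0.634 0.094]
scene shield 0.58 [283. 227.] 369 [0.395 0.135 0.007] [ 0.368  0.109 -0.006] [0.427 0.172 0.015]
scene wheel 0.84 [354. 244.] 879 [ 0.475 -0.034  0.079] [ 0.437 -0.082 -0.77 ] [0.976 0.458 0.136]
scene base 0.94 [330. 221.] 4209 [0.489 0.093 0.014] [ 0.425 -0.104 -0.759] [0.971 0.769 0.094]
scene torch_light 0.73 [305. 268.] 396 [ 0.383 -0.001  0.023] [ 0.366 -0.042  0.001] [0.399 0.063 0.035]
scene coupon_3 0.9 [285. 224.] 359 [0.394 0.135 0.008] [ 0.368  0.109 -0.004] [0.426 0.168 0.015]
```

View pics/a.png

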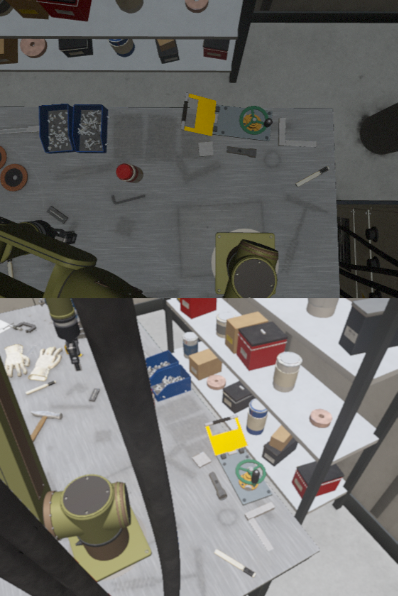

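```bash
python3 - <<'E'
from h import *
np.set_printoptions(precision=4,suppress=True)
for n in("top","scene"):
    im=r.get_image(n); f=im["frame"]; hsv=cv2.cvtColor(f,cv2.COLOR_RGB2HSV); H,S,V=cv2.split(hsv)
    A=np.ones(f.shape[:2],bool)
    def sel(m,lo,hi,box=(.40,.60,-.15,.28)):
        P=pts(im,m); return P[(P[:,0]>box[0])&(P[:,0]<box[1])&(P[:,1]>box[2])&(P[:,1]<box[3])&(P[:,2]>lo)&(P[:,2]<hi)]
    g=sel((H>60)&(H<95)&(S>100),.07,.09)
    M=np.c_[2*g[:,:2],np.ones(len(g))]; 
    rr=None
    for _ in range(4):
        s=np.linalg.lstsq(M,(g[:,:2]**2).sum(1),rcond=None)[0]
        d=np.hypot(*(g[:,:2]-s[:2]).T); k=d>.035; M=M[k]; g=g[k]
    print(n,"wheel",s[:2],np.sqrt(s[2]+s[:2]@s[:2]),len(g),np.median(g[:,2]))
    y=sel((H>20)&(H<32)&(S>150)&(V>100),.02,.14,(.4,.6,.08,.28))
    c=np.median(y,0);q=y[np.abs(y-c).max(1)<.1]
    co=np.linalg.lstsq(np.c_[q[:,:2],np.ones(len(q))],q[:,2],rcond=None)[0]
    print(" sheet",len(q),"grad",co,"angle",np.arctan(np.hypot(*co[:2])),"dir yaw",np.arctan2(co[1],co[0]))
    print("  rect",cv2.minAreaRect(q[:,:2].astype(np.float32)),q[:,2].min(),q[:,2].max())
    b=sel((V<70)&(S<120),.04,.12,(.42,.6,.19,.26)); 
    if len(b): print(" bar",len(b),np.median(b,0),b.min(0),b.max(0), cv2.minAreaRect(b[:,:2].astype(np.float32)))
    b=sel(A,.009,.016,(.41,.58,-.12,.19)); print(" base",len(b),cv2.minAreaRect(b[:,:2].astype(np.float32)))
    h=sel((V<70)&(S<120),.125,.14,(.42,.56,-.12,.06)); print(" handle",len(h),np.median(h,0),h.min(0),h.max(0))
    B=pts(im,A); 
    for x0 in np.arange(.52,.8,.04):
        q=B[(B[:,0]>x0)&(B[:,0]<x0+.04)&(np.abs(B[:,1]-.05)<.25)]; print("  x",round(x0,2),len(q),np.percentile(q[:,2],[1,25,50,75,99]) if len(q) else '')
im=r.get_image("top");cv2.imwrite("pics/b.png",cv2.cvtColor(cv2.resize(im["frame"][110:250,230:450],(0,0),fx=3.5,fy=3.5,interpolation=cv2.INTER_CUBIC),cv2.COLOR_RGB2BGR))
E
```

```text
top wheel [ 0.4856 -0.0255] 0.04441947985538771 393 0.07867747301486738
 sheet 1454 grad [ 0.0665  0.5604 -0.0682] angle 0.513762475593513 dir yaw 1.4527377135174677
  rect ((0.5076665878295898, 0.15661339461803436), (0.09815874695777893, 0.13016054034233093), 82.9192123413086) 0.020886562924279817 0.08250226920448567
 bar 160 [0.5135 0.2109 0.0888] [0.4791 0.2014 0.0792] [0.5773 0.2226 0.095 ] ((0.5284647345542908, 0.2104942500591278), (0.01403413712978363, 0.09851069748401642), 83.55320739746094)
 base 1718 ((0.48339858651161194, 0.023210793733596802), (0.14587503671646118, 0.2858825922012329), 0.2137591689825058)
 handle 68 [ 0.4691 -0.0664  0.1325] [ 0.4587 -0.0791  0.1257] [ 0.4818 -0.0557  0.1378]
  x 0.52 2134 [-0.0063  0.      0.0101  0.0346  0.0912]
  x 0.56 219 [0.029  0.0488 0.0634 0.0768 0.0927]
  x 0.6 0 
  x 0.64 0 
  x 0.68 0 
  x 0.72 496 [-0.7732 -0.7642 -0.7603 -0.7564 -0.7456]
  x 0.76 887 [-0.7732 -0.7641 -0.7607 -0.7566 -0.747 ]
  x 0.8 1106 [-0.7745 -0.7645 -0.7604 -0.7563 -0.747 ]
scene wheel [0. 0.] 0.0 0 nan
 sheet 1354 grad [ 0.0614  0.5581 -0.0648] angle 0.
[... 165 characters left out ...]
9113612798 0.08624899166686228
 base 1837 ((0.4731736481189728, 0.028930112719535828), (0.2519487738609314, 0.15096189081668854), 83.61708068847656)
 handle 15 [ 0.4652 -0.0773  0.128 ] [ 0.4607 -0.0813  0.1253] [ 0.4727 -0.0688  0.1326]
  x 0.52 1766 [-0.0048 -0.0005  0.011   0.0401  0.0889]
  x 0.56 221 [0.0265 0.0455 0.0609 0.0746 0.089 ]
  x 0.6 50 [-0.7705 -0.7617 -0.7594 -0.7573 -0.7514]
  x 0.64 73 [-0.7691 -0.7634 -0.761  -0.7581 -0.7503]
  x 0.68 74 [-0.7678 -0.7642 -0.7607 -0.7583 -0.7522]
  x 0.72 71 [-0.7706 -0.7645 -0.7613 -0.7581 -0.7509]
  x 0.76 69 [-0.7678 -0.7623 -0.7598 -0.7583 -0.754 ]
  x 0.8 68 [-0.7703 -0.7651 -0.762  -0.7582 -0.7502]
  return _methods._mean(a, axis=axis, dtype=dtype,
  ret = ret.dtype.type(ret / rcount)
```

View pics/b.png

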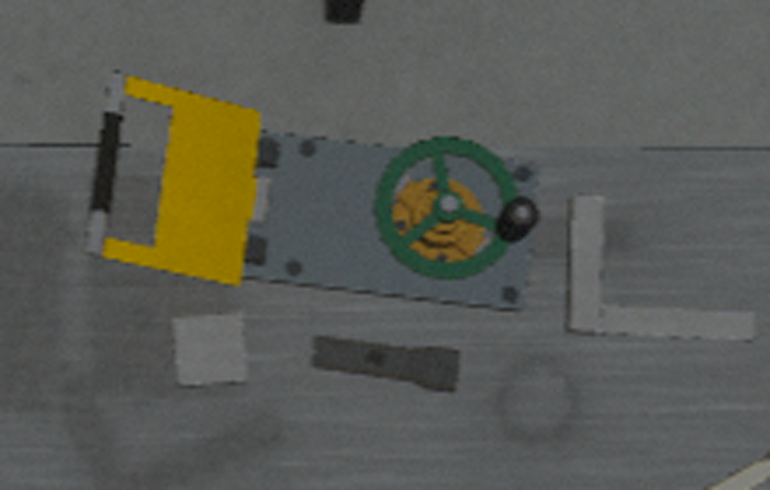

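arm_command --moves '[[1, [0, 0, -4], [0, 0, 0]], [0.2, [0, 0, -6], [0, 0, 0]], [-0.2, [-26.8, 44.8, -6], [0, 0, -0.103]], [-0.2, [-26.8, 44.8, -6], [0, 0, -0.103]], [-0.2, [-26.8, 44.8, -6], [0, 0, -0.103]], [-0.2, [-26.8, 44.8, -6], [0, 0, -0.103]], [-0.2, [-26.8, 44.8, -6], [0, 0, -0.103]], [-0.2, [-26.8, 44.8, -6], [0, 0, -0.103]], [-0.2, [-26.8, 44.8, -6], [0, 0, -0.103]], [-0.2, [-26.8, 44.8, -6], [0, 0, -0.103]], [-0.2, [-26.8, 44.8, -6], [0, 0, -0.103]], [-0.2, [-26.8, 44.8, -6], [0, 0, -0.103]], [-0.2, [-26.8, 44.8, -6], [0, 0, -0.103]], [-0.2, [-26.8, 44.8, -6], [0, 0, -0.103]], [-0.2, [-26.8, 44.8, -6], [0, 0, -0.103]], [-0.2, [-26.8, 44.8, -6], [0, 0, -0.103]], [-0.2, [-26.8, 44.8, -6], [0, 0, -0.103]], [-0.2, [-26.8, 44.8, -6], [0, 0, -0.103]]]' --grip_force 20

```text
t: 2.8
eef_pos: [0.5046, 0.1996, 0.3131]
orientation: [0.749, 0.663, -0.0, -0.001]
force: [-0.2, 0.5, -0.2]
gripper_width: 0.4
```

```bash
cat >> h.py <<'E'
np.set_printoptions(precision=4,suppress=True)
def goto(p,yaw=None):
    "shift in cm (tool axes) and turn from the present pose to a tool-down pose at p"
    s=r.state(); T=R.from_quat(s["orientation"]); d=T.inv().apply(np.array(p)-s["eef_pos"])*100
    x=T.apply([1,0,0]); y0=np.arctan2(x[1],x[0]); yaw=y0 if yaw is None else yaw
    G=R.from_matrix(np.c_[[np.cos(yaw),np.sin(yaw),0],[np.sin(yaw),-np.cos(yaw),0],[0,0,-1]])
    return d.round(2),(T.inv()*G).as_rotvec().round(3)
E
python3 - <<'E'
from h import *
s=r.state(); print(s["t"],s["eef_pos"],s["orientation"],s["gripper_width"],s["force"])
im=r.get_image("wrist"); save(im,"c.png"); print(im["position"])
f=im["frame"]; H,S,V=cv2.split(cv2.cvtColor(f,cv2.COLOR_RGB2HSV))
P=pts(im,(H>20)&(H<32)&(S>150)&(V>90)); P=P[(P[:,2]>.015)&(P[:,2]<.14)&(P[:,1]>.09)&(P[:,1]<.24)]
co=np.linalg.lstsq(np.c_[P[:,:2],np.ones(len(P))],P[:,2],rcond=None)[0]
print(len(P),co,np.arctan(np.hypot(*co[:2])),np.arctan2(co[1],co[0]),cv2.minAreaRect(P[:,:2].astype(np.float32)))
for q in("shield_bar","shield"):
    for z in r.recognise(im,q)[:2]: print(q,z)
P=pts(im,V<75); b=P[(P[:,2]>.06)&(P[:,2]<.11)&(P[:,1]>.19)&(P[:,1]<.24)]
print(len(b),np.median(b,0),b.min(0),b.max(0),cv2.minAreaRect(b[:,:2].astype(np.float32)) if len(b) else '')
for l in (.512,): print(proj(im,[[.5148,.2115,.084],[.5015,.1035,.022]]))
E
```

```text
2.8 [0.5046 0.1996 0.3131] [ 0.749   0.6626 -0.0003 -0.0005] 0.4001093403036998 [-0.1562  0.5273 -0.1659]
[0.4279 0.2083 0.4347]
4888 [ 0.0673  0.5622 -0.066 ] 0.5152099033265228 1.4517048704341398 ((0.5101974606513977, 0.1539638638496399), (0.09795995056629181, 0.12946081161499023), 83.26982116699219)
shield_bar {'xy': [245.3, 186.0], 'p': 0.77}
696 [0.5158 0.2089 0.0904] [0.4814 0.1985 0.0834] [0.5715 0.219  0.0931] ((0.5264396071434021, 0.20794878900051117), (0.013414014130830765, 0.08936376869678497), 83.51423645019531)
[[291.4143 196.2732]
 [210.4432 185.4337]]
```

View pics/c.png

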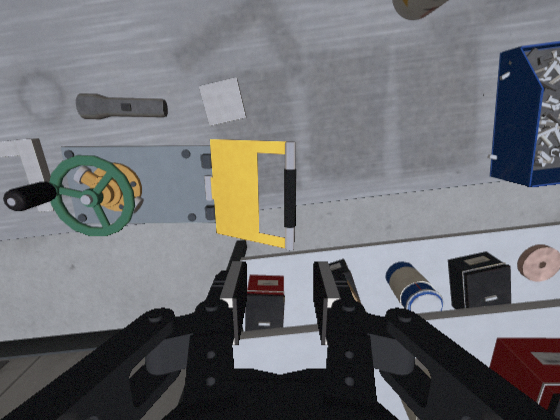

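arm_command --moves '[[-0.2, [1.2, 1.0, 4], [0, 0, 0]], [-0.2, [1.2, 1.0, 8], [0, 0, 0]], [-0.2, [1.2, 1.0, 12], [0, 0, 0]], [-0.2, [1.2, 1.0, 15], [0, 0, 0]], [-0.2, [1.2, 1.0, 17], [0, 0, 0]], [-0.2, [1.2, 1.0, 18.5], [0, 0, 0]], [-0.2, [1.2, 1.0, 20], [0, 0, 0]], [-0.2, [1.2, 1.0, 21], [0, 0, 0]], [-0.2, [1.2, 1.0, 22], [0, 0, 0]], [-0.2, [1.2, 1.0, 22.6], [0, 0, 0]], [-0.2, [1.2, 1.0, 22.6], [0, 0, 0]], [-0.2, [1.2, 1.0, 22.6], [0, 0, 0]]]'

```text
t: 3.95
eef_pos: [0.5166, 0.2104, 0.0875]
orientation: [0.749, 0.663, 0.0, 0.0]
force: [1.1, -0.2, 0.8]
gripper_width: 0.399
```

arm_command --moves '[[-1, [0, 0, 0], [0, 0, 0]], [-1, [0, 0, 0], [0, 0, 0]], [-1, [0, 0, 0], [0, 0, 0]], [-1, [0, 0, 0], [0, 0, 0]], [-1, [0, 0, 0], [0, 0, 0]], [-1, [0, 0, 0], [0, 0, 0]]]'

```text
t: 4.45
eef_pos: [0.5172, 0.2102, 0.0878]
orientation: [0.749, 0.663, 0.001, 0.0]
force: [1.0, -1.0, 1.2]
gripper_width: 0.154
```

```bash
python3 - <<'E'
from h import *
s=r.state(); print(s["eef_pos"],s["gripper_width"],s["force"],s["torque"])
im=r.get_image("wrist"); save(im,"d.png")
u=np.array([.122,.9925,0]); h=np.array([.5015,.1035,.022]); g=s["eef_pos"]-[0,0,.003]
d=g-h; print("along u",d@u,"lat",d@[.9925,-.122,0],"r",np.hypot(d@u,d[2]),"ang",np.arctan2(d[2],d@u))
# arc in tool axes cm: x=u, z=down
a0=np.arctan2(d[2],d@u); 
for a in np.linspace(a0,1.571,19)[1:]: print(round(12.5*(np.cos(a)-np.cos(a0)),1),round(-12.5*(np.sin(a)-np.sin(a0)),1))
E
```

```text
[0.5172 0.2102 0.0878] 0.15353575319177498 [ 1.006  -0.9706  1.1703] [-0.0097 -0.1677  0.0508]
along u 0.10780769303749654 lat 0.0025930152791484276 r 0.124779883951732 ang 0.5276693320547947
-0.4 -0.6
-0.8 -1.2
-1.3 -1.8
-1.7 -2.3
-2.2 -2.8
-2.8 -3.3
-3.4 -3.8
-4.0 -4.2
-4.6 -4.5
-5.2 -4.9
-5.9 -5.2
-6.5 -5.5
-7.2 -5.7
-7.9 -5.9
-8.6 -6.0
-9.4 -6.1
-10.1 -6.2
-10.8 -6.2
```

View pics/d.png

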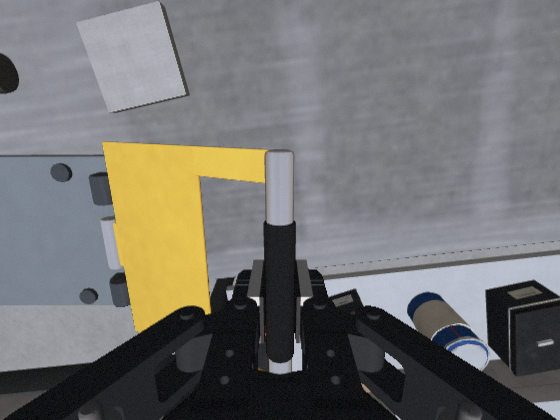

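The bar sits between the pads at column 280, rows 222–360, and one finger is through the slot. The opening of about 13 mm fits the 14 mm bar, so I'll fold it along the arc.

arm_command --moves '[[-1, [-0.4, 0, -0.6], [0, 0, 0]], [-1, [-0.8, 0, -1.2], [0, 0, 0]], [-1, [-1.3, 0, -1.8], [0, 0, 0]], [-1, [-1.7, 0, -2.3], [0, 0, 0]], [-1, [-2.2, 0, -2.8], [0, 0, 0]], [-1, [-2.8, 0, -3.3], [0, 0, 0]], [-1, [-3.4, 0, -3.8], [0, 0, 0]], [-1, [-4.0, 0, -4.2], [0, 0, 0]], [-1, [-4.6, 0, -4.5], [0, 0, 0]], [-1, [-5.2, 0, -4.9], [0, 0, 0]], [-1, [-5.9, 0, -5.2], [0, 0, 0]], [-1, [-6.5, 0, -5.5], [0, 0, 0]], [-1, [-7.2, 0, -5.7], [0, 0, 0]], [-1, [-7.9, 0, -5.9], [0, 0, 0]], [-1, [-8.6, 0, -6.0], [0, 0, 0]], [-1, [-9.4, 0, -6.1], [0, 0, 0]], [-1, [-10.1, 0, -6.2], [0, 0, 0]], [-1, [-10.8, 0, -6.2], [0, 0, 0]], [-1, [-10.8, 0, -6.2], [0, 0, 0]], [-1, [-10.8, 0, -6.2], [0, 0, 0]]]'

```text
t: 6.17
eef_pos: [0.5046, 0.1029, 0.1518]
orientation: [0.749, 0.663, 0.002, 0.001]
force: [-1.2, 1.1, 11.2]
gripper_width: 0.154
```

```bash
python3 - <<'E'
from h import *
s=r.state(); print(s["eef_pos"],s["gripper_width"],s["force"],s["torque"])
u=np.array([.122,.9925,0]); h=np.array([.5015,.1035,.022]); g=s["eef_pos"]-[0,0,.003]
d=g-h; print("along u",d@u,"r",np.hypot(d@u,d[2]),"ang",np.arctan2(d[2],d@u))
im=r.get_image("scene"); 
cv2.imwrite("pics/e.png",cv2.cvtColor(cv2.resize(im["frame"][120:320,200:450],(0,0),fx=3,fy=3),cv2.COLOR_RGB2BGR))
E
```

```text
[0.5046 0.1029 0.1518] 0.15405348454799966 [-1.2075  1.1405 11.1804] [0.1961 0.0534 0.038 ]
along u -0.0002570498682033212 r 0.12675453112527343 ang 1.572824262538958
```

View pics/e.png

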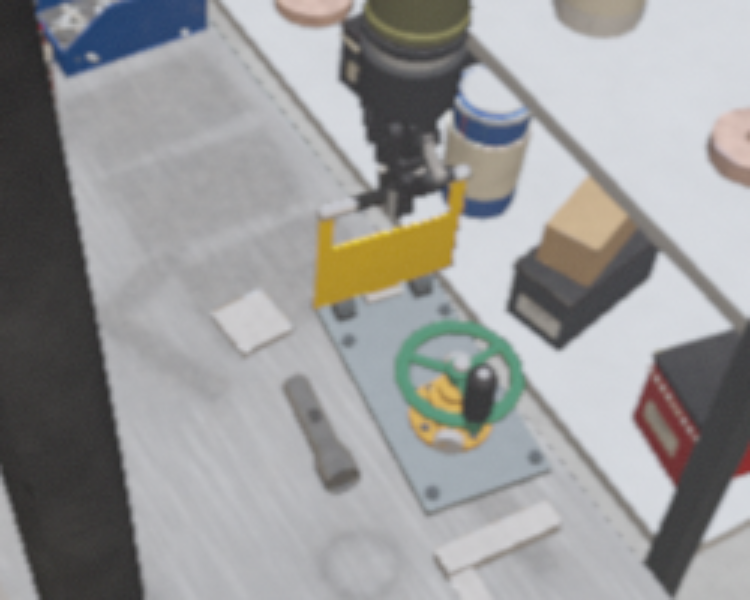

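The shield stands upright in the picture, with the sheet over the hinge line near (390, 250). I'll release it, rise and hover over the handle.

arm_command --moves '[[-0.2, [0, 0, 0], [0, 0, 0]], [-0.2, [0, 0, 0], [0, 0, 0]], [-0.2, [0, 0, 0], [0, 0, 0]], [-0.2, [0, 0, 0], [0, 0, 0]], [-0.2, [0, 0, -1], [0, 0, 0]], [-0.2, [0, 0, -2.5], [0, 0, 0]], [-0.2, [0, 0, -4.5], [0, 0, 0]], [-0.2, [0, 0, -7], [0, 0, 0]], [0.2, [-3, 0, -8], [0, 0, 0]], [0.2, [-6, -0.5, -8], [0, 0, 0]], [0.2, [-9, -1, -8], [0, 0, 0]], [0.2, [-12, -1.5, -8], [0, 0, 0]], [0.2, [-15, -1.5, -8], [0, 0, 0]], [0.2, [-17.2, -1.5, -8], [0, 0, 0]], [0.2, [-17.2, -1.5, -8], [0, 0, 0]], [0.2, [-17.2, -1.5, -8], [0, 0, 0]]]'

```text
t: 7.55
eef_pos: [0.4675, -0.0668, 0.2298]
orientation: [0.75, 0.662, 0.0, -0.0]
force: [0.4, 0.9, -0.7]
gripper_width: 0.6
```

```bash
python3 - <<'E'
from h import *
s=r.state(); print(s["t"],s["eef_pos"],s["gripper_width"],s["force"])
for n in("wrist","top","scene"):
    im=r.get_image(n); f=im["frame"]; H,S,V=cv2.split(cv2.cvtColor(f,cv2.COLOR_RGB2HSV))
    if n=="wrist": save(im,"f.png"); print(proj(im,[.4685,-.0665,.134]))
    P=pts(im,(H>20)&(H<32)&(S>150)&(V>60)); P=P[(P[:,2]>.03)&(P[:,2]<.15)&(P[:,1]>.06)&(P[:,1]<.16)]
    if len(P)>200:
        w=(P[:,:2]-[.5015,.1035])@[.122,.9925]; k=np.polyfit(P[:,2],w,1); print(n,len(P),"shield angle",np.pi/2-np.arctan(k[0]))
    for z in r.silhouettes(im,"crank_handle")[:1]:
        P=pts(im,z["region"]); print(n,"handle",z["p"],z["xy"],len(P)); Q=P[(P[:,2]>.09)&(P[:,2]<.145)]
        if len(Q): print(Q.min(0),Q.max(0),np.median(Q,0), "top",Q[Q[:,2]>.128].mean(0))
E
```

```text
7.55 [ 0.4675 -0.0668  0.2298] 0.6003500038189998 [ 0.398   0.9229 -0.7425]
[[281.2478 228.2194]]
wrist 5101 shield angle 1.560542398025721
wrist handle 0.7 [275.9, 225.5] 1016
[ 0.4603 -0.0812  0.0905] [ 0.4819 -0.0584  0.1378] [ 0.4668 -0.0695  0.1335] top [ 0.4704 -0.0697  0.1341]
scene 817 shield angle 1.5682323356675267
scene handle 0.53 [358.9, 248.4] 202
[ 0.4594 -0.082   0.09  ] [ 0.4811 -0.0599  0.1385] [ 0.467  -0.0752  0.1225] top [ 0.4701 -0.0712  0.1325]
```

View pics/f.png

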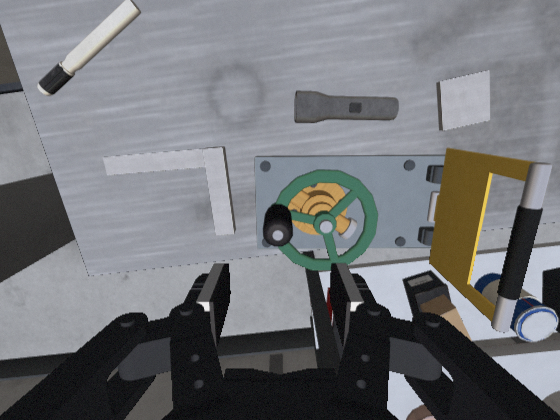

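Shield angle reads 1.56–1.57. The handle's top is at pixel (277, 235), within 3 mm of the tool's position. Next I'll go down and grip it.

arm_command --moves '[[0.2, [-0.2, 0.3, 3], [0, 0, 0]], [0.2, [-0.2, 0.3, 6], [0, 0, 0]], [0.2, [-0.2, 0.3, 8], [0, 0, 0]], [0.2, [-0.2, 0.3, 9.5], [0, 0, 0]], [0.2, [-0.2, 0.3, 10.5], [0, 0, 0]], [0.2, [-0.2, 0.3, 11.5], [0, 0, 0]], [0.2, [-0.2, 0.3, 11.5], [0, 0, 0]], [-1, [-0.2, 0.3, 11.5], [0, 0, 0]], [-1, [-0.2, 0.3, 11.5], [0, 0, 0]], [-1, [-0.2, 0.3, 11.5], [0, 0, 0]], [-1, [-0.2, 0.3, 11.5], [0, 0, 0]], [-1, [-0.2, 0.3, 11.5], [0, 0, 0]], [-1, [-0.2, 0.3, 11.5], [0, 0, 0]], [-1, [-0.2, 0.3, 11.5], [0, 0, 0]]]' --grip_force 40

```text
t: 9.02
eef_pos: [0.471, -0.0689, 0.1151]
orientation: [0.749, 0.663, 0.0, 0.001]
force: [-1.1, -3.6, 6.2]
gripper_width: 0.271
```

```bash
cat > circ.py <<'E'
import sys
from h import *
C=np.array([.4856,-.0255])
def ang(): 
    e=r.state()["eef_pos"][:2]-C; return np.arctan2(e[1],e[0]),np.hypot(*e)
def plan(step,n,Rr=.045):
    s=r.state(); T=R.from_quat(s["orientation"]); a,rr=ang(); print("t",s["t"],s["eef_pos"],"ang",a,"rad",rr,"w",s["gripper_width"],"F",s["force"])
    for k in range(1,n+1):
        b=a+k*step; p=[*(C+Rr*np.array([np.cos(b),np.sin(b)])),s["eef_pos"][2]]
        d=T.inv().apply(np.array(p)-s["eef_pos"])*100; print(k,d.round(1)[:2].tolist(),end="  ")
E
python3 -c "
from circ import *
plan(-np.pi/10,20)
im=r.get_image('wrist'); save(im,'g.png')"
```

```text
t 9.0167 [ 0.471  -0.0689  0.1151] ang -1.8956866554013803 rad 0.04575997037269985 w 0.2713773225159333 F [-1.0613 -3.588   6.1546]
1 [0.6, -1.3]  2 [1.4, -2.4]  3 [2.6, -3.2]  4 [4.0, -3.5]  5 [5.4, -3.5]  6 [6.7, -3.0]  7 [7.8, -2.1]  8 [8.6, -0.9]  9 [9.0, 0.4]  10 [8.9, 1.8]  11 [8.4, 3.1]  12 [7.5, 4.2]  13 [6.3, 5.0]  14 [5.0, 5.4]  15 [3.6, 5.3]  16 [2.3, 4.8]  17 [1.2, 4.0]  18 [0.4, 2.8]  19 [0.0, 1.4]  20 [0.1, 0.0]
```

arm_command --moves '[[-1, [0.6, -1.3, 0], [0, 0, 0]], [-1, [1.4, -2.4, 0], [0, 0, 0]], [-1, [2.6, -3.2, 0], [0, 0, 0]]]'

```text
t: 9.32
eef_pos: [0.4434, -0.0395, 0.1151]
orientation: [0.749, 0.662, 0.001, 0.002]
force: [6.6, -1.5, -0.5]
gripper_width: 0.267
```

```bash
python3 -c "
from circ import *
plan(-np.pi/18,12)"
```

```text
t 9.3167 [ 0.4434 -0.0395  0.1151] ang -2.8202117576903487 rad 0.044472376028497566 w 0.266646359850236 F [ 6.5704 -1.516  -0.4823]
1 [0.7, -0.3]  2 [1.5, -0.5]  3 [2.3, -0.5]  4 [3.0, -0.3]  5 [3.8, -0.1]  6 [4.5, 0.3]  7 [5.1, 0.8]  8 [5.6, 1.4]  9 [6.0, 2.1]  10 [6.2, 2.8]  11 [6.4, 3.6]  12 [6.4, 4.4]
```

arm_command --moves '[[-1, [0.7, -0.3, 0], [0, 0, 0]], [-1, [1.5, -0.5, 0], [0, 0, 0]], [-1, [2.3, -0.5, 0], [0, 0, 0]], [-1, [3.0, -0.3, 0], [0, 0, 0]]]'

```text
t: 9.65
eef_pos: [0.4453, -0.0087, 0.1151]
orientation: [0.749, 0.663, 0.002, 0.002]
force: [3.7, -6.7, 1.9]
gripper_width: 0.266
```

```bash
python3 -c "
from circ import *
plan(-np.pi/18,12)"
```

```text
t 9.65 [ 0.4453 -0.0087  0.1151] ang 2.74622587603808 rad 0.04362186650475008 w 0.26647570231118406 F [ 3.675  -6.6737  1.8627]
1 [0.8, 0.1]  2 [1.4, 0.5]  3 [2.0, 1.1]  4 [2.5, 1.7]  5 [2.9, 2.3]  6 [3.2, 3.1]  7 [3.3, 3.9]  8 [3.3, 4.6]  9 [3.2, 5.4]  10 [2.9, 6.2]  11 [2.5, 6.8]  12 [2.0, 7.4]
```

arm_command --moves '[[-1, [0.8, 0.1, 0], [0, 0, 0]], [-1, [1.4, 0.5, 0], [0, 0, 0]], [-1, [2.0, 1.1, 0], [0, 0, 0]], [-1, [2.5, 1.7, 0], [0, 0, 0]]]'

```text
t: 9.98
eef_pos: [0.4649, 0.0129, 0.115]
orientation: [0.748, 0.663, 0.0, 0.003]
force: [1.9, -11.9, 3.9]
gripper_width: 0.267
```

```bash
sed -i 's/    for k in range/    print("Ftan cw push resist",s["force"][:2]@[-np.sin(a),np.cos(a)])\n    for k in range/' circ.py; python3 -c "
from circ import *
plan(-np.pi/18,12)"
```

```text
t 9.9833 [0.4649 0.0129 0.115 ] ang 2.0651546212855023 rad 0.04363890883237815 w 0.2673038295521111 F [  1.9208 -11.8516   3.9055]
Ftan cw push resist 3.9323454930223476
1 [0.5, 0.6]  2 [0.8, 1.3]  3 [0.9, 2.1]  4 [0.9, 2.9]  5 [0.8, 3.7]  6 [0.5, 4.4]  7 [0.1, 5.1]  8 [-0.4, 5.7]  9 [-1.0, 6.2]  10 [-1.7, 6.6]  11 [-2.4, 6.9]  12 [-3.2, 7.0]
```

```bash
sed -i 's/C=np.array.*/C=np.array([.4866,-.0265])/' circ.py; python3 -c "
from circ import *
plan(-np.pi/18,12)"
```

```text
t 9.9833 [0.4649 0.0129 0.115 ] ang 2.0741735715539233 rad 0.04499547905084055 w 0.2673038295521111 F [  1.9208 -11.8516   3.9055]
Ftan cw push resist 4.0344950374697355
1 [0.4, 0.7]  2 [0.7, 1.4]  3 [0.8, 2.2]  4 [0.8, 3.0]  5 [0.7, 3.7]  6 [0.4, 4.5]  7 [0.1, 5.2]  8 [-0.4, 5.8]  9 [-1.0, 6.3]  10 [-1.7, 6.7]  11 [-2.4, 7.0]  12 [-3.2, 7.1]
```

arm_command --moves '[[-1, [0.3, 0.7, 0], [0, 0, 0]], [-1, [0.6, 1.4, 0], [0, 0, 0]], [-1, [0.7, 2.2, 0], [0, 0, 0]], [-1, [0.7, 3.0, 0], [0, 0, 0]]]'

```text
t: 10.32
eef_pos: [0.4924, 0.0179, 0.115]
orientation: [0.749, 0.663, -0.001, -0.001]
force: [-4.1, -2.3, 11.4]
gripper_width: 0.266
```

```bash
python3 -c "
from circ import *
plan(-np.pi/18,12)"
```

```text
t 10.3167 [0.4924 0.0179 0.115 ] ang 1.4414941595644057 rad 0.044764844638392545 w 0.26569685765227474 F [-4.0553 -2.2819 11.3944]
Ftan cw push resist 3.727197714868119
1 [-0.1, 0.8]  2 [-0.3, 1.5]  3 [-0.6, 2.2]  4 [-1.1, 2.9]  5 [-1.6, 3.4]  6 [-2.3, 3.9]  7 [-3.0, 4.2]  8 [-3.7, 4.4]  9 [-4.5, 4.5]  10 [-5.3, 4.4]  11 [-6.0, 4.2]  12 [-6.8, 3.8]
```

arm_command --moves '[[-1, [-0.1, 0.8, 0], [0, 0, 0]], [-1, [-0.3, 1.5, 0], [0, 0, 0]], [-1, [-0.6, 2.2, 0], [0, 0, 0]], [-1, [-1.1, 2.9, 0], [0, 0, 0]]]'

```text
t: 10.65
eef_pos: [0.516, 0.0072, 0.1147]
orientation: [0.75, 0.662, -0.001, -0.006]
force: [-18.4, 25.7, 30.4]
gripper_width: 0.269
```

```bash
python3 -c "
from circ import *
plan(-np.pi/18,12)"
```

```text
t 10.65 [0.516  0.0072 0.1147] ang 0.8523190568185873 rad 0.04470950404406223 w 0.26904902089687366 F [-18.376   25.6598  30.4244]
Ftan cw push resist 30.723913871430025
1 [-0.5, 0.6]  2 [-1.1, 1.1]  3 [-1.7, 1.5]  4 [-2.5, 1.8]  5 [-3.2, 2.0]  6 [-4.0, 2.0]  7 [-4.8, 1.9]  8 [-5.5, 1.6]  9 [-6.2, 1.2]  10 [-6.8, 0.7]  11 [-7.3, 0.1]  12 [-7.8, -0.5]
```

The tangential force jumped from 4 to 31 N, so this looks like the stop. I'll hold here and check.

arm_command --moves '[[-1, [0, 0, 0], [0, 0, 0]], [-1, [0, 0, 0], [0, 0, 0]], [-1, [0, 0, 0], [0, 0, 0]], [-1, [0, 0, 0], [0, 0, 0]]]'

```text
t: 10.98
eef_pos: [0.5158, 0.0075, 0.1149]
orientation: [0.749, 0.662, -0.001, -0.006]
force: [-9.0, 11.8, 18.2]
gripper_width: 0.267
```

```bash
python3 -c "
from circ import *
plan(np.pi/10,20)
im=r.get_image('top');P=im['frame'][110:250,230:450]
im2=r.get_image('scene');Q=im2['frame'][120:260,270:490]
cv2.imwrite('pics/i.png',cv2.cvtColor(cv2.resize(np.vstack([P,Q]),(0,0),fx=2.1,fy=2.1),cv2.COLOR_RGB2BGR))"
```

```text
t 10.9833 [0.5158 0.0075 0.1149] ang 0.861169195133876 rad 0.0448114280455541 w 0.26719216051832523 F [-8.9883 11.7874 18.1989]
Ftan cw push resist 14.498632656774056
1 [0.6, -1.3]  2 [0.8, -2.7]  3 [0.5, -4.0]  4 [-0.2, -5.3]  5 [-1.2, -6.2]  6 [-2.5, -6.8]  7 [-3.9, -7.0]  8 [-5.3, -6.7]  9 [-6.5, -6.0]  10 [-7.5, -5.0]  11 [-8.1, -3.7]  12 [-8.2, -2.3]  13 [-8.0, -0.9]  14 [-7.3, 0.3]  15 [-6.2, 1.3]  16 [-4.9, 1.9]  17 [-3.5, 2.0]  18 [-2.2, 1.7]  19 [-0.9, 1.0]  20 [0.0, 0.0]
```

View pics/i.png

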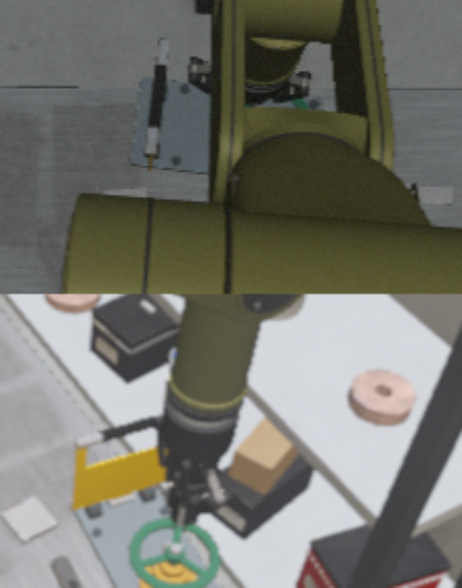

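arm_command --moves '[[-1, [0.9, -1.7, 0], [0, 0, 0]], [-1, [1.1, -3.1, 0], [0, 0, 0]], [-1, [0.8, -4.4, 0], [0, 0, 0]], [-1, [0.1, -5.7, 0], [0, 0, 0]], [-1, [-0.9, -6.6, 0], [0, 0, 0]], [-1, [-2.2, -7.2, 0], [0, 0, 0]], [-1, [-3.6, -7.4, 0], [0, 0, 0]], [-1, [-5.0, -7.1, 0], [0, 0, 0]], [-1, [-6.2, -6.4, 0], [0, 0, 0]], [-1, [-7.2, -5.4, 0], [0, 0, 0]]]'

```text
t: 11.92
eef_pos: [0.4568, -0.0607, 0.115]
orientation: [0.749, 0.662, 0.0, -0.002]
force: [0.9, 8.6, 8.0]
gripper_width: 0.269
```

```bash
python3 -c "
from circ import *
plan(np.pi/10,20)"
```

```text
t 11.9167 [ 0.4568 -0.0607  0.115 ] ang -2.288239980701512 rad 0.045370945686268614 w 0.26921931748562683 F [0.8931 8.5557 7.9655]
Ftan cw push resist -4.952085776463682
1 [-0.6, 1.3]  2 [-0.7, 2.7]  3 [-0.5, 4.1]  4 [0.2, 5.3]  5 [1.2, 6.3]  6 [2.5, 6.9]  7 [3.9, 7.0]  8 [5.3, 6.8]  9 [6.5, 6.1]  10 [7.5, 5.1]  11 [8.1, 3.8]  12 [8.3, 2.4]  13 [8.0, 1.0]  14 [7.3, -0.2]  15 [6.3, -1.2]  16 [5.0, -1.8]  17 [3.6, -2.0]  18 [2.2, -1.7]  19 [1.0, -1.0]  20 [0.0, 0.0]
```

arm_command --moves '[[-1, [-0.6, 1.3, 0], [0, 0, 0]], [-1, [-0.7, 2.7, 0], [0, 0, 0]], [-1, [-0.5, 4.1, 0], [0, 0, 0]], [-1, [0.2, 5.3, 0], [0, 0, 0]], [-1, [1.2, 6.3, 0], [0, 0, 0]], [-1, [2.5, 6.9, 0], [0, 0, 0]], [-1, [3.9, 7.0, 0], [0, 0, 0]], [-1, [5.3, 6.8, 0], [0, 0, 0]], [-1, [6.5, 6.1, 0], [0, 0, 0]], [-1, [7.5, 5.1, 0], [0, 0, 0]], [-1, [8.1, 3.8, 0], [0, 0, 0]], [-1, [8.3, 2.4, 0], [0, 0, 0]], [-1, [8.0, 1.0, 0], [0, 0, 0]], [-1, [7.3, -0.2, 0], [0, 0, 0]], [-1, [6.3, -1.2, 0], [0, 0, 0]], [-1, [5.0, -1.8, 0], [0, 0, 0]], [-1, [3.6, -2.0, 0], [0, 0, 0]], [-1, [2.2, -1.7, 0], [0, 0, 0]], [-1, [1.0, -1.0, 0], [0, 0, 0]], [-1, [0.0, 0.0, 0], [0, 0, 0]]]'

```text
t: 13.58
eef_pos: [0.4568, -0.0607, 0.115]
orientation: [0.749, 0.662, 0.0, -0.002]
force: [1.3, 8.7, 8.5]
gripper_width: 0.272
```

```bash
python3 -c "
from circ import *
a,_=ang(); rem=(0.855-a)%(2*np.pi); print(a,rem); plan(rem/10,10)"
```

```text
-2.2882888226097213 3.1432888226097213
t 13.5833 [ 0.4568 -0.0607  0.115 ] ang -2.2882888226097213 rad 0.0453799354866022 w 0.2720530556850444 F [1.3414 8.7446 8.5325]
Ftan cw push resist -4.738873579840232
1 [-0.6, 1.3]  2 [-0.7, 2.7]  3 [-0.5, 4.1]  4 [0.2, 5.3]  5 [1.2, 6.3]  6 [2.5, 6.9]  7 [3.9, 7.0]  8 [5.3, 6.8]  9 [6.5, 6.1]  10 [7.5, 5.1]
```

arm_command --moves '[[-1, [-0.6, 1.3, 0], [0, 0, 0]], [-1, [-0.7, 2.7, 0], [0, 0, 0]], [-1, [-0.5, 4.1, 0], [0, 0, 0]], [-1, [0.2, 5.3, 0], [0, 0, 0]], [-1, [1.2, 6.3, 0], [0, 0, 0]], [-1, [2.5, 6.9, 0], [0, 0, 0]], [-1, [3.9, 7.0, 0], [0, 0, 0]], [-1, [5.3, 6.8, 0], [0, 0, 0]], [-1, [6.5, 6.1, 0], [0, 0, 0]], [-1, [7.5, 5.1, 0], [0, 0, 0]], [-1, [7.5, 5.1, 0], [0, 0, 0]], [-1, [7.5, 5.1, 0], [0, 0, 0]], [-1, [7.5, 5.1, 0], [0, 0, 0]], [-1, [7.5, 5.1, 0], [0, 0, 0]], [-1, [7.5, 5.1, 0], [0, 0, 0]]]'

```text
t: 14.83
eef_pos: [0.5164, 0.0071, 0.115]
orientation: [0.749, 0.663, -0.001, -0.001]
force: [-3.9, -0.5, 10.9]
gripper_width: 0.269
```

```bash
python3 -c "
from circ import *
plan(.1,1); print(r.state()['qd'])
for n in('wrist','scene'):
    im=r.get_image(n); f=im['frame']; H,S,V=cv2.split(cv2.cvtColor(f,cv2.COLOR_RGB2HSV))
    P=pts(im,(H>20)&(H<32)&(S>150)&(V>60)); P=P[(P[:,2]>.03)&(P[:,2]<.15)&(P[:,1]>.06)&(P[:,1]<.16)]
    if len(P)>100:
        w=(P[:,:2]-[.5015,.1035])@[.122,.9925]; k=np.polyfit(P[:,2],w,1); print(n,len(P),'shield angle',np.pi/2-np.arctan(k[0]))
    if n=='wrist': save(im,'j.png'); 
"
```

```text
t 14.8333 [0.5164 0.0071 0.115 ] ang 0.8456285848918939 rad 0.04495060751225377 w 0.26857880401056633 F [-3.8972 -0.4558 10.8815]
Ftan cw push resist 2.614303831853931
1 [0.2, -0.4]  [ 0.001   0.0008 -0.0022 -0.0008  0.0028  0.001 ]
wrist 15172 shield angle 1.5593854501983189
scene 737 shield angle 1.5701574600373998
```

View pics/j.png

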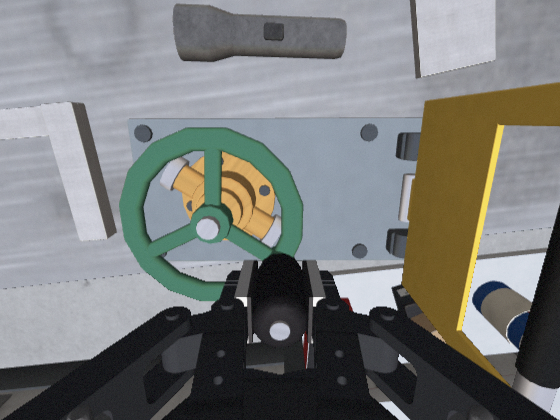

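```bash
python3 -c "
from h import *
r.hand_in(); s=r.state(); print(s['t'],s['eef_pos'],s['gripper_width'],s['force'])"
```

```text
the job is handed in; nothing more can be done
the job is handed in; nothing more can be done
```

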